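# Vacuum-seal the pasta jars

### The arm

A 6-joint arm with a two-finger parallel gripper is mounted at the origin on the work surface. World frame = base frame: x ahead of the robot, y to its left, z up, the work surface at z = 0. Lengths are in m, angles in degrees, forces in N, time in s.
With the tool pointing down it reaches from about 0.35 to 0.875 m from the base axis. Payload 4.2 kg.
Tool frame: the origin (TCP) lies at the very end of the fingers, on their centre line; the grasp point (between the pads) lies 19 mm behind it (arm.hold_point_z is the distance from the TCP to the grasp point, in m); z points along the fingers, y is the line along which they close (so a half turn about z gives the same grasp; the last joint's range is limited). The gripper opens to 85 mm and grips with 20 to 120 N. Pads are 22 mm wide; open, the fingers measure 114 mm over their backs; the gripper's body (76 mm by 85 mm) begins 54 mm behind the grasp point. The pads swing forward as they close: fully open they stand 13 mm farther back than shut.
Start: joints at [87.41, 22.042, 0.453, 0, -68.411, -14.817], TCP at [0.187, 0.596, 0.231] pointing down, gripper open.
Joint ranges: [-179.83, 179.83], [-69.29, 118.12], [-61.27, 80.66], [-181.25, 117.63], [-171.15, -9.14], [-177.46, 177.46]. Speed limits (degrees/s): [159.86, 159.86, 180, 180, 180, 180].

### API

Orientations are given as a 3x3 rotation matrix whose columns are the frame's x, y, z axes.
In Python, from workcell import arm, viewer gives the robot as it stands.
- The arm moves only by the shell command python3 -m crank 'ROWS'. ROWS is JSON, a list of rows, each a list of 5 numbers: the shift along the world's x, y, z in units of 0.3 m (1.0 is 0.3 m), then the turn about the world's z in units of 0.5 rad (1.0 is 0.5 rad), then the opening, from 0 (shut) to 1 (fully open). A call has 1 to 20 rows; each row is the pose to reach, as a shift and turn from the pose commanded when the call began; what a row does not reach only later rows make up. A row lasts 1/8 s, in which the tool goes at most 62.5 mm and 10.7 degrees, less where a joint would pass 70% of its speed; a pose out of reach is approached as far as the arm can. A call with a number of a shift or a turn outside -1 to 1 is refused whole. A call with a gripper value outside its range is refused whole. The fingers move at their own pace and stop on an object; the grip force is fixed at half the most. Time passes only in rows, so rows that repeat a pose let the fingers close. It gives the time, the measured TCP pose, the force, the opening and the grip force at its end, in the units of the state.
- arm.get_state(): the state, without advancing time (a new reading comes with each control period).
- viewer.camera(name): name is "side" or "top" or "wrist"; returns (picture, depth): 480x640x3 uint8, blue, green, red; 480x640 float32, m along the optical axis (not along the pixel's ray), 0 where there is no reading.
- viewer.camera_model(name): a dict with "fovy" (degrees; the focal length in pixels is half the picture's height over the tangent of half this angle, whatever the lens; pixels are square), "cx", "cy" (the principal point, pixels), "eye" and "rotation" of the camera in the world; the wrist camera has in their place "T_tool_cam" (4x4, takes a point from camera to tool coordinates, whose origin is the TCP and whose axes are the flange's). Camera axes: x right, y up, looking along -z (the intrinsics and any distortion apply to the point x, -y, -z); pixel columns grow to the right and rows downward; lengths in m; the calibration is good to about 2 mm. A picture is of the moment at which its call begins: read the wrist's pose just before it. camera_model takes no time and is no camera call.
- arm.finish_job(): hands the job in; it is judged then, once.
The state is a dict: "time": time; "q": joint angles; "qd": joint speeds; "effort": joint torques, N m; "eef_pos": TCP position; "tcp_rot": TCP orientation; "ft_force": force on the tool from outside, world axes, zero at the start; "wrist_torque": the same for the moment, N m; "opening": opening from 0.0 (shut) to 1.0 (fully open); "finger_force": force on a finger pad.
Only numpy, scipy, OpenCV 4.12 (cv2) and the standard library are available. Lean on these libraries where they do the work, as an engineer would, in place of code of your own. Each camera call takes 0.05 s, during which the arm holds its last target. There are 200 camera calls.

### The job

Seal the pasta jars: raise the sealer's red-knobbed lever fully, stand every jar centred on a green mark of its own (one per mark), let go and lower the lever fully, then swing the blue-posted pump lever to its stop and let it spring back. Then raise the red lever fully again, move all the jars, upright, onto the wooden board so that each stands wholly on it, and only then lower the red lever fully. Set the jars down rather than dropping them, and leave the kitchen's other things where they are.

Things in the scene. Friction and masses are not known exactly. Their poses are not given: they have to be found in the camera images.
- jar0: pasta jar standing upright: clear body 60 mm in diameter, flat pale wood lid 62 mm in diameter from 68 to 84 mm above the underside, yellow pasta inside; 84 mm tall, about 0.2 kg. Origin: centre of its underside, z up. None from the start if this jar is absent
- jar1: pasta jar standing upright: clear body 60 mm in diameter, flat dark wood lid 62 mm in diameter from 68 to 84 mm above the underside, brick-red pasta inside; 84 mm tall, about 0.2 kg. Origin: centre of its underside, z up. None from the start if this jar is absent
- jar2: pasta jar standing upright: clear body 60 mm in diameter, flat mid-brown wood lid 62 mm in diameter from 68 to 84 mm above the underside, green pasta inside; 84 mm tall, about 0.2 kg. Origin: centre of its underside, z up. None from the start if this jar is absent
- jar3: pasta jar standing upright: clear body 60 mm in diameter, flat cork lid 62 mm in diameter from 68 to 84 mm above the underside, white pasta inside; 84 mm tall, about 0.2 kg. Origin: centre of its underside, z up. None from the start if this jar is absent
- sealer: white hand-operated vacuum jar sealer, fixed: base x -140 to +100 mm, y -175 to +175, flat bed 12 mm high with three green 60 mm round marks in a row. Two uprights 152 mm high (x +42 to +88, y +-160), a ridge 62 mm high between them (x +65 to +100). Red-knobbed lever on the +y side, blue-posted pump lever on -y. Origin: centre of its underside; +x points away from the robot (yaw within 0.08)
- bar (a point): middle of the steel presser bar (260 mm along y); swings about a hinge 130 mm high, x = +65 of the sealer, radius 125 mm; carries three black rubber feet, one over each mark. Down: bar over the marks, top at 138 mm, feet (sprung) press lightly on the jar lids. Up: it leans back, past upright, well behind the marks, up to 265 mm high, free for loading from above
- mark0 (a point): centre of the green mark at y = -90 mm on the sealer's bed, at bed height (12 mm): a jar's underside centre goes here
- mark1 (a point): centre of the green mark at y = 0 mm on the sealer's bed, at bed height (12 mm): a jar's underside centre goes here
- mark2 (a point): centre of the green mark at y = 90 mm on the sealer's bed, at bed height (12 mm): a jar's underside centre goes here
- lever (a joint): angle of the side lever with the red knob, rad: 0 = fully lowered (presser bar down; arm points at the robot, 30 degrees above level), 1.3 = fully raised (104 degrees, leaning just past upright away from the robot; bar fully up). It turns the presser bar 1.5 times as far. Stiff hinge: about 4 N at the knob, stays where it is left
- lever_knob (a point): middle of the red knob, a level bar 16 mm thick and 42 mm long along the sealer's y, on the outer side of the lever arm (the arm is 10 mm thick, 22 mm inboard of this point). It can be pinched from above fore and aft and led round its arc of 100 mm radius; it may turn between the fingers
- lever_hinge (a point): point on the lever's hinge axis (along the sealer's y), level with the knob's middle, 130 mm above the counter
- pump (a joint): angle of the sprung pump lever, rad: 0 = at rest (pointing at the robot, along the sealer's -x), 0.9 = at its stop, swung outwards (towards the sealer's -y, anticlockwise from above). Its spring takes 1 to 4 N at the post and brings it back to 0 when let go
- pump_post (a point): on the blue upright post at the end of the pump lever, 16 mm thick; the post stands from 95 to 140 mm above the counter and this point is at 125 mm
- pump_hinge (a point): on the pump lever's upright hinge axis, 90 mm from the post's axis, 115 mm above the counter
- board: wooden chopping board lying fixed on the counter, 240 x 240 mm, 8 mm thick, with a short handle (90 x 50 mm) at its +x end; origin: centre of the square part's underside
- slab: blue ceramic slab lying fixed on the counter, 240 x 240 mm, 8 mm thick, on which the jars start; origin: centre of its underside. It and the board change sides from start to start
- salt: small white salt shaker, 62 mm high, 44 mm wide, standing on the board near its handle edge; leave it alone. Origin: centre of its underside
- mill: dark wooden pepper mill, 150 mm high, 54 mm wide, in front of the sealer; leave it alone
- mug: blue mug, 95 mm high, 80 mm wide, behind the sealer; leave it alone
- bowl: white bowl, 60 mm high, 130 mm wide, behind the sealer; leave it alone
- oil: green oil bottle, 210 mm high, 64 mm wide, at the back; leave it alone
- tin: grey food tin, 120 mm high, 90 mm wide, at the back; leave it alone

How it is judged:
By the outcome, as a careful person would: the job done as asked, in the order asked, and still so for the second after the job is handed in, with the robot touching nothing.
Of jar0, jar1, jar2, jar3 only 2 to 3 are there at a start; the rules pass over those that are not, and their reading is None.
At some moment in a run one of jar0, jar1, jar2, jar3 may be knocked a few centimetres aside while the robot is not near it.
It also fails if it takes over 210 s, if anything falls off the work surface, if the arm or the gripper's body presses on something with over 40 N, if the wrist force passes 120 N, or if a joint passes its speed limit or range.

## Working session

There is one attempt and no reset: what is moved stays moved. The work goes in short steps, Python scripts to look and compute and a shell command to move; the robot and the scene stay as the last step left them, time stands still between calls to the robot, and variables do not carry over. Pictures are saved under pics/ and viewed, at most 14 in all, crops included, and the job is handed in when it is done.

```bash
ls; mkdir -p pics; python3 - <<'E'
from workcell import arm, viewer
import cv2
for n in("top","side","wrist"):
    m=viewer.camera_model(n); print(n,m)
for n in("top","side"):
    p,d=viewer.camera(n); cv2.imwrite(f"pics/{n}0.png",p)
    import numpy as np; np.save(f"pics/{n}0.npy",d)
print(arm.get_state())
E
```

```text
pics
top {'fovy': 50.12967519761589, 'cx': 317.72278264960806, 'cy': 228.80024560507027, 'eye': array([0.50036393, 0.01124065, 1.35435673]), 'rotation': array([[-0.01797883,  0.99870837, -0.04752216],
       [-0.99983693, -0.017878  ,  0.00254592],
       [ 0.00169303,  0.04756019,  0.99886694]])}
side {'fovy': 44.68871385708403, 'cx': 331.4651971520867, 'cy': 247.03381407886062, 'eye': array([0.22275994, 0.81296681, 1.13569886]), 'rotation': array([[-0.90515177,  0.32655895, -0.27213879],
       [-0.42492832, -0.67751255,  0.60034379],
       [ 0.0116702 ,  0.65904173,  0.75201583]])}
wrist {'fovy': 59.903076394466424, 'cx': 323.6184771850646, 'cy': 237.1310415967421, 'T_tool_cam': array([[-1.09088470e-04,  9.50770370e-01,  3.09896258e-01,
         8.07575466e-02],
       [ 9.99999957e-01,  1.88322939e-04, -2.25763953e-04,
         3.60035734e-04],
       [-2.73010252e-04,  3.09896220e-01, -9.50770350e-01,
        -1.43251724e-01],
       [ 0.00000000e+00,  0.00000000e+00,  0.00000000e+00,
         1.00000000e+00]])}
{'time': 0.1, 'q': array([ 8.74109107e+01,  2.20863306e+01,  3.88660222e-01, -2.27593250e-02,
       -6.84125184e+01, -1.48163269e+01]), 'qd': array([-0.00540189, -0.19480571,  0.11510894,  0.09670924,  0.09416758,
        0.02409862]), 'effort': array([-2.36867972e-04, -3.93321061e+01,  1.88930118e+01,  4.19794232e+00,
       -2.59807217e-03,  3.82926544e-06]), 'eef_pos': array([0.18679883, 0.59589276, 0.23034506]), 'tcp_rot': array([[ 9.54168253e-01, -2.99270343e-01, -4.55858575e-04],
       [-2.99270659e-01, -9.54166361e-01, -1.90448177e-03],
       [ 1.34989995e-04,  1.95362114e-03, -9.99998083e-01]]), 'ft_force': array([0.68566241, 0.12694602, 0.15052578]), 'wrist_torque': array([-0.03200209,  0.03948237, -0.01610739]), 'finger_force': 0.0, 'opening': 1.0009473113542502}
```

View pics/top0.png

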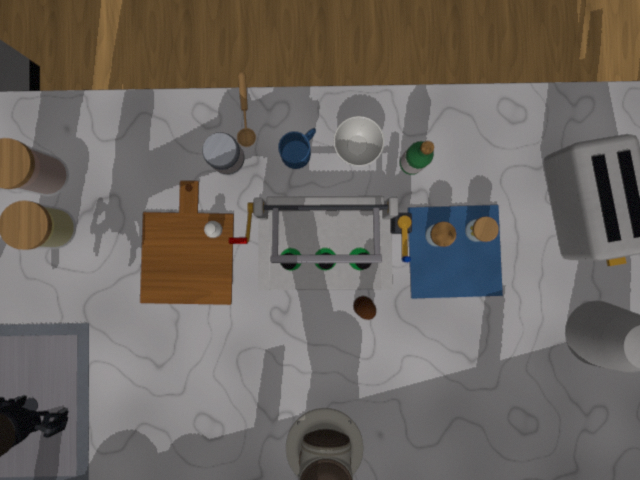

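View pics/side0.png

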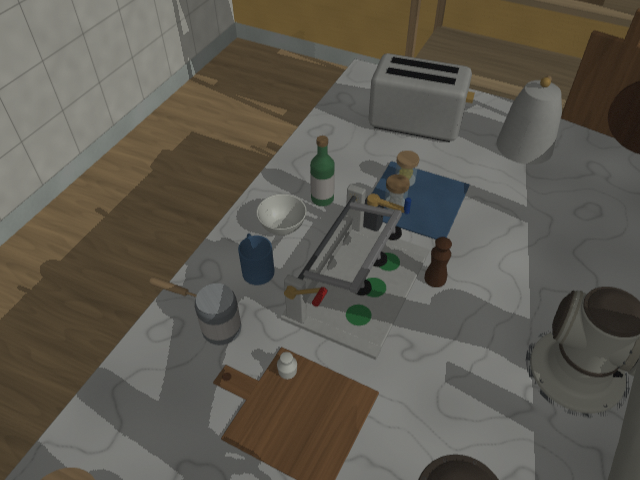

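Top view: the sealer is centred near (325,250), with its red knob at (238,240) and blue post at (407,258). The board is on the left at (187,258). The slab is on the right with two jars, lids at (442,234) and (484,230). The mill is at (365,307) and the salt at (213,229).

```bash
cat > h.py <<'E'
import numpy as np, cv2
from workcell import arm, viewer
def ray(n,uv):
    m=viewer.camera_model(n)
    f=240/np.tan(np.radians(m["fovy"]/2)); uv=np.asarray(uv,float)
    d=np.array([(uv[0]-m["cx"])/f,-(uv[1]-m["cy"])/f,-1.])
    if n=="wrist":
        s=arm.get_state(); T=m["T_tool_cam"]; R=s["tcp_rot"]
        return R@T[:3,3]+s["eef_pos"], R@(T[:3,:3]@d)
    return m["eye"], m["rotation"]@d
def onz(n,uv,z):
    e,d=ray(n,uv); return e+d*(z-e[2])/d[2]
def proj(n,p):
    m=viewer.camera_model(n); f=240/np.tan(np.radians(m["fovy"]/2))
    c=m["rotation"].T@(np.asarray(p)-m["eye"]); return np.array([m["cx"]-f*c[0]/c[2], m["cy"]+f*c[1]/c[2]])
def two(ua,ub):
    a,da=ray("top",ua); b,db=ray("side",ub)
    s=np.linalg.lstsq(np.c_[da,-db],b-a,rcond=None)[0]; P=a+s[0]*da;Q=b+s[1]*db
    return (P+Q)/2, np.linalg.norm(P-Q)
def blobs(img,lo,hi,amin=15):
    h=cv2.cvtColor(img,cv2.COLOR_BGR2HSV); k=cv2.inRange(h,np.array(lo),np.array(hi))
    n,l,st,c=cv2.connectedComponentsWithStats(k)
    return [(int(st[i,4]),c[i].round(1).tolist(),st[i,:4].tolist()) for i in range(1,n) if st[i,4]>=amin],k
E
python3 - <<'E'
from h import *
for n in("top","side"):
    p=cv2.imread(f"pics/{n}0.png")
    for nm,lo,hi in(("red",(0,190,90),(6,255,255)),("red2",(174,190,90),(180,255,255)),("blue",(100,120,60),(125,255,255)),("green",(55,130,50),(80,255,255)),("wood",(8,60,60),(20,200,230))):
        print(n,nm,blobs(p,lo,hi)[0] if nm!="wood" else "")
    d=np.load(f"pics/{n}0.npy"); print((d>0).mean())
    m=p[150:330,120:520] if n=="top" else p[130:430,200:500]
    cv2.imwrite(f"pics/{n}0c.png",cv2.resize(m,(800,360) if n=="top" else (600,600),interpolation=cv2.INTER_CUBIC))
E
```

```text
top red [(63, [237.9, 240.3], [229, 239, 18, 4])]
top red2 []
top blue [(596, [297.4, 149.6], [281, 129, 34, 34]), (6561, [453.0, 256.0], [403, 206, 99, 92])]
top green [(342, [417.6, 156.7], [407, 143, 25, 25]), (70, [291.0, 251.5], [282, 249, 18, 6]), (66, [324.8, 251.2], [316, 249, 18, 6]), (71, [358.1, 251.1], [350, 248, 18, 7]), (24, [295.7, 266.5], [291, 264, 9, 6]), (33, [355.3, 266.5], [351, 264, 11, 6])]
top wood 
0.9957649739583333
side red []
side red2 []
side blue [(89, [407.7, 205.1], [405, 197, 7, 18])]
side green [(189, [390.9, 262.1], [381, 253, 18, 17]), (229, [376.5, 286.7], [367, 278, 19, 18]), (371, [357.9, 314.6], [346, 305, 25, 20])]
side wood 
0.995859375
```

View pics/top0c.png

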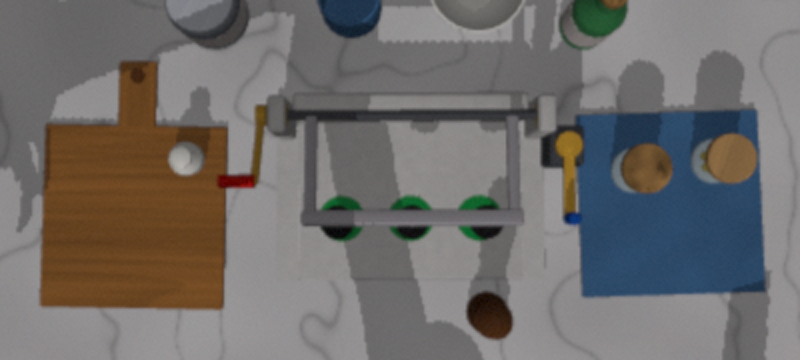

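The crop shows both lids clearly, at full-frame pixels (443,234) and (486,229). Neither lever is hidden. I'll measure by depth cloud and colour rays.

```bash
cat >> h.py <<'E'
def cloud(n,d):
    m=viewer.camera_model(n); f=240/np.tan(np.radians(m["fovy"]/2))
    v,u=np.mgrid[:480,:640]
    c=np.stack([(u-m["cx"])/f*d,-(v-m["cy"])/f*d,-d],-1)
    return c@m["rotation"].T+m["eye"]
E
python3 - <<'E'
from h import *
p=cv2.imread("pics/top0.png"); W=cloud("top",np.load("pics/top0.npy"))
W2=cloud("side",np.load("pics/side0.npy"))
for uv in((300,220),(330,330),(453,280),(187,280)): print("z",uv,W[uv[1],uv[0]].round(4))
def sel(W,b,z):
    k=np.all((W[...,0]>b[0],W[...,0]<b[1],W[...,1]>b[2],W[...,1]<b[3],W[...,2]>z[0],W[...,2]<z[1]),0); return k
def rep(nm,W,b,z):
    k=sel(W,b,z); n,l,st,c=cv2.connectedComponentsWithStats(k.astype(np.uint8))
    for i in range(1,n):
        if st[i,4]>12:
            P=W[l==i]; (cx,cy),r=cv2.minEnclosingCircle(P[:,:2].astype(np.float32)); rc=cv2.minAreaRect((P[:,:2]).astype(np.float32))
            print(nm,st[i,4],"mean",P.mean(0).round(4),"circ",round(cx,4),round(cy,4),round(r,4),"rect",np.round(rc[0],4),np.round(rc[1],4),round(rc[2],1))
slabreg=(.3,.7,-.6,-.2)
rep("lidT",W,slabreg,(.08,.105)); rep("lidS",W2,slabreg,(.08,.105))
rep("upr",W,(.4,.8,-.2,.25),(.142,.16)); rep("bar",W,(.35,.53,-.2,.25),(.12,.15))
rep("salt",W,(.3,.8,.2,.6),(.035,.08))
rep("mill",W,(.2,.45,-.3,.1),(.1,.2))
h=cv2.cvtColor(p,cv2.COLOR_BGR2HSV)
for nm,lo,hi,z in(("slab",(100,120,60),(125,255,255),.008),("board",(5,100,60),(20,255,255),.008)):
    k=cv2.inRange(h,np.array(lo),np.array(hi)); k=cv2.morphologyEx(k,cv2.MORPH_OPEN,np.ones((13,13)))
    k=cv2.morphologyEx(k,cv2.MORPH_CLOSE,np.ones((13,13)))
    for c in cv2.findContours(k,0,2)[0]:
        if cv2.contourArea(c)>3000:
            P=np.float32([onz("top",q[0],z)[:2] for q in c]); r=cv2.minAreaRect(P); print(nm,r,cv2.boundingRect(c))
print("knob",onz("top",(237.9,240.3),.18), "post(top only)",)
b=[x for x in blobs(p,(112,150,60),(125,255,255),5)[0]]; print(b)
print("side marks",[onz("side",u,.012).round(4) for u in((390.9,262.1),(376.5,286.7),(357.9,314.6))])
s=blobs(cv2.imread("pics/side0.png"),(0,150,60),(6,255,255),8)[0];print("sidered",s)
print("wristrot",arm.get_state()["tcp_rot"][:,1])
E
```

```text
z (300, 220) [0.588  0.0538 0.0139]
z (330, 330) [ 0.2998 -0.0195  0.0048]
z (453, 280) [ 0.4237 -0.3451  0.0021]
z (187, 280) [0.4366 0.3517 0.0083]
lidT 190 mean [ 0.6526 -0.5927  0.0922] circ 0.6502 -0.5916 0.0502 rect [ 0.6504 -0.5929] [0.1002 0.0058] 7.7
lidT 142 mean [ 0.5741 -0.2125  0.0932] circ 0.5711 -0.2108 0.0285 rect [ 0.5711 -0.2121] [0.0237 0.0556] 89.1
lidT 508 mean [ 0.5541 -0.4046  0.091 ] circ 0.5543 -0.4056 0.0315 rect [ 0.555  -0.4058] [0.0618 0.0593] 89.3
lidT 506 mean [ 0.5437 -0.3     0.0911] circ 0.544 -0.3008 0.0314 rect [ 0.5446 -0.3   ] [0.0608 0.0594] 88.7
lidT 48 mean [ 0.5148 -0.2051  0.1027] circ 0.5154 -0.2057 0.0235 rect [ 0.5153 -0.2052] [0.0083 0.0463] 89.1
lidS 209 mean [ 0.6534 -0.5927  0.0924] circ 0.6483 -0.5914 0.0517 rect [ 0.6484 -0.5931] [0.1031 0.0147] 5.5
lidS 320 mean [ 0.5488 -0.4017  0.0909] circ 0.5495 -0.407 0.0352 rect [ 0.5506 -0.4078] [0.0588 0.0679] 22.1
lidS 366 mean [ 0.5385 -0.2967  0.091 ] circ 0.538 -0.3006 0.0348 rect [ 0.5399 -0.3   ] [0.0606 0.066 ] 39.2
lidS 13 mean [ 0.5731 -0.2089  0.1036] circ 0.5707 -0.2112 0.0116 re
[... 1610 characters left out ...]
 0.3638 -0.1057] [0.0421 0.0442] 5.1
slab ((0.49938303232192993, -0.34978431463241577), (0.23417222499847412, 0.2356446385383606), 0.741124153137207) (410, 207, 91, 91)
board ((0.526242733001709, 0.3527422547340393), (0.2357170283794403, 0.29870715737342834), 88.96049499511719) (141, 189, 91, 115)
board ((1.0579078197479248, -0.006862759590148926), (1.714834213256836, 0.2420622706413269), 89.01873779296875) (0, 0, 640, 90)
knob [0.53316695 0.19132743 0.18      ] post(top only)
[]
side marks [array([ 0.4739, -0.1033,  0.012 ]), array([ 0.4771, -0.0159,  0.012 ]), array([0.4853, 0.0783, 0.012 ])]
sidered [(133, [319.1, 296.3], [312, 288, 15, 18])]
wristrot [-0.29927034 -0.95416636  0.00195362]
```

```bash
python3 - <<'E'
from h import *
print(two((237.9,240.3),(319.1,296.3)))
print("post",onz("top",(406.5,258.5),.14))
E
python3 -m crank '[[0,-0.3,0.2,-0.3,1],[0.1,-0.5,0.25,-0.6,1],[0.3,-0.7,0.25,-0.8,1],[0.5,-0.8,0.25,-1,1],[0.6,-0.9,0.25,-1,1],[0.6,-0.9,0.25,-1,1]]'
```

```text
(array([0.53188794, 0.18915461, 0.19182754]), np.float64(0.0020222184740398956))
post [ 0.48412635 -0.20036258  0.14      ]
time: 0.85
eef_pos: [0.3681, 0.3244, 0.3063]
tcp_rot: [[0.693, -0.721, -0.0], [-0.721, -0.693, 0.0], [-0.0, 0.0, -1.0]]
ft_force: [1.1, 0.3, 0.3]
opening: 1.002
finger_force: 0.0
```

```bash
python3 -m crank '[[0.2,-0.15,0,-0.35,1],[0.4,-0.3,0,-0.7,1],[0.545,-0.43,0,-1,1],[0.545,-0.43,0,-1,1],[0.545,-0.43,0,-1,1]]' && python3 -m crank '[[0,0,0,-0.3,0.6],[0,0,0,-0.535,0.6],[0,0,0,-0.535,0.6],[0,0,0,-0.535,0.6]]'
python3 - <<'E'
from h import *
p,d=viewer.camera("wrist"); cv2.imwrite("pics/w1.png",p)
b=blobs(p,(0,150,60),(6,255,255),50)[0]; print(b)
for a in b: print(onz("wrist",a[1],.192))
E
```

```text
time: 1.48
eef_pos: [0.5311, 0.1961, 0.3052]
tcp_rot: [[0.261, -0.965, -0.002], [-0.965, -0.261, -0.001], [0.0, 0.002, -1.0]]
ft_force: [0.3, -0.4, -0.2]
opening: 1.002
finger_force: 0.0
time: 1.98
eef_pos: [0.5299, 0.1979, 0.3064]
tcp_rot: [[0.002, -1.0, -0.0], [-1.0, -0.002, 0.0], [-0.0, 0.0, -1.0]]
ft_force: [1.4, -0.1, -0.2]
opening: 0.601
finger_force: 0.0
[(1223, [320.2, 220.7], [307, 187, 24, 64])]
[0.53330072 0.19040501 0.192     ]
```

View pics/w1.png

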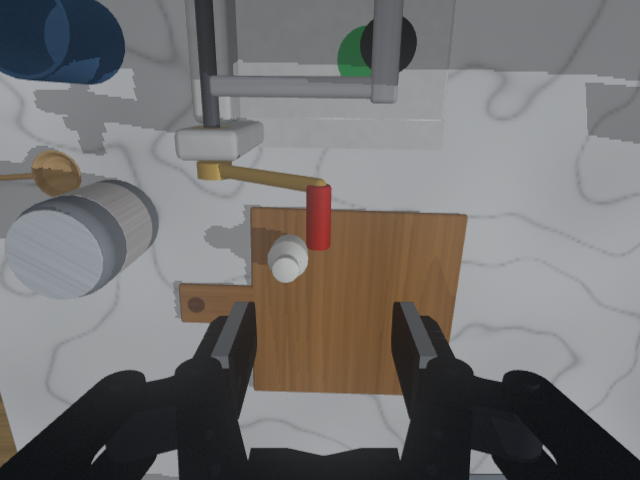

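The wrist view shows the red knob at (319,217), squarely between the fingers. Salt and upright are clear, so I'll descend and pinch.

```bash
python3 -m crank '[[0.01,-0.017,-0.2,0,0.6],[0.01,-0.017,-0.4,0,0.6],[0.01,-0.017,-0.445,0,0.6],[0.01,-0.017,-0.445,0,0],[0.01,-0.017,-0.445,0,0],[0.01,-0.017,-0.445,0,0],[0.01,-0.017,-0.445,0,0],[0.01,-0.017,-0.445,0,0],[0.01,-0.017,-0.445,0,0]]'
```

```text
time: 3.15
eef_pos: [0.5334, 0.1931, 0.1753]
tcp_rot: [[-0.001, -1.0, 0.002], [-1.0, 0.001, 0.002], [-0.002, -0.002, -1.0]]
ft_force: [-5.6, 2.1, 4.6]
opening: 0.163
finger_force: 58.7
```

```bash
python3 -m crank '[[0.02,0,0.022,0,0],[0.04,0,0.042,0,0],[0.063,0,0.06,0,0],[0.086,0,0.077,0,0],[0.112,0,0.091,0,0],[0.138,0,0.104,0,0],[0.165,-0.003,0.114,0,0],[0.193,-0.003,0.121,0,0],[0.222,-0.003,0.126,0,0],[0.251,-0.004,0.128,0,0],[0.28,-0.005,0.128,0,0],[0.309,-0.005,0.125,0,0],[0.335,-0.006,0.12,0,0],[0.35,-0.006,0.116,0,0],[0.355,-0.006,0.115,0,0]]'
python3 - <<'E'
from h import *
p,d=viewer.camera("top"); cv2.imwrite("pics/t2.png",p); np.save("pics/t2.npy",d)
cv2.imwrite("pics/t2c.png",cv2.resize(p[150:330,120:520],(800,360)))
E
```

```text
time: 5.03
eef_pos: [0.6392, 0.1912, 0.2124]
tcp_rot: [[0.002, -1.0, 0.001], [-1.0, -0.002, 0.001], [-0.001, -0.001, -1.0]]
ft_force: [-11.9, 3.1, 13.8]
opening: 0.161
finger_force: 66.7
```

View pics/t2c.png

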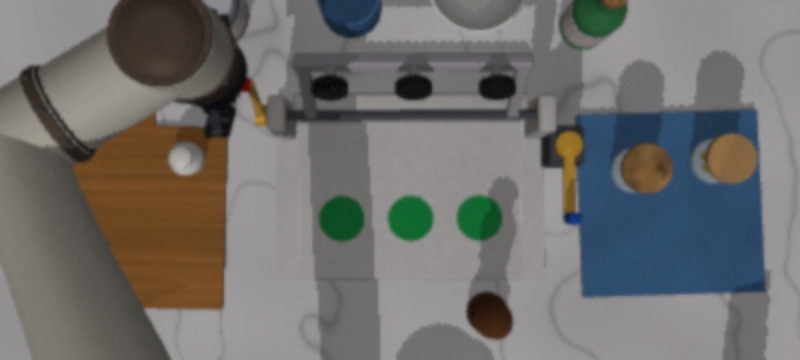

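Marks are now uncovered and the bar is up. I'll confirm the stop with a small further push, then release and rise.

```bash
python3 -m crank '[[0.01,0,-0.005,0,0],[0.015,0,-0.006,0,0],[0.015,0,-0.006,0,0],[0.015,0,-0.006,0,0]]'; python3 -m crank '[[0,0,0,0,0.5],[0,0,0,0,0.5],[0,0,0,0,0.5],[0,0,0.2,0,0.6],[0,0,0.4,0,0.6],[0,0,0.4,0,0.6]]'
python3 - <<'E'
from h import *
p=cv2.imread("pics/t2.png"); b=blobs(p,(55,130,30),(85,255,255),100)[0]
for a in b: print(a, onz("top",a[1],.012).round(4))
W=cloud("top",np.load("pics/t2.npy")); k=(W[...,2]>.08)&(W[...,2]<.1)&(W[...,0]>.4)&(W[...,0]<.62)&(W[...,1]<-.24)&(W[...,1]>-.5)
n,l,st,c=cv2.connectedComponentsWithStats(k.astype(np.uint8))
for i in range(1,n):
    if st[i,4]>100: print("jar",st[i,4],cv2.minEnclosingCircle(W[l==i][:,:2].astype(np.float32)),W[l==i].mean(0))
E
```

```text
time: 5.58
eef_pos: [0.6396, 0.1912, 0.2122]
tcp_rot: [[0.003, -1.0, -0.006], [-1.0, -0.003, -0.0], [0.0, 0.006, -1.0]]
ft_force: [-21.6, 4.6, 20.9]
opening: 0.161
finger_force: 67.6
time: 6.32
eef_pos: [0.6471, 0.1907, 0.3323]
tcp_rot: [[-0.001, -1.0, 0.012], [-1.0, 0.001, 0.004], [-0.004, -0.012, -1.0]]
ft_force: [0.2, -0.6, -0.3]
opening: 0.603
finger_force: 0.0
(332, [417.5, 157.0], [407, 143, 25, 25]) [ 0.7491 -0.2587  0.012 ]
(363, [290.4, 259.0], [280, 249, 22, 21]) [0.4866 0.0806 0.012 ]
(363, [324.9, 258.9], [315, 249, 21, 21]) [ 0.4852 -0.0095  0.012 ]
(367, [359.3, 258.6], [349, 248, 22, 22]) [ 0.4844 -0.0994  0.012 ]
jar 509 ((0.5540739297866821, -0.40553322434425354), 0.03145283833146095) [ 0.55397199 -0.4046132   0.09071235]
jar 505 ((0.5439520478248596, -0.3010116219520569), 0.031495194882154465) [ 0.54377297 -0.30015808  0.09097082]
```

```bash
python3 -m crank '[[-0.1,-0.1,0,0,1],[-0.2,-0.3,0,0,1],[-0.3,-0.5,0,0,1],[-0.343,-0.7,0,0,1],[-0.343,-0.9,0,0,1],[-0.343,-1,0,0,1],[-0.343,-1,0,0,1]]' && python3 -m crank '[[0,-0.2,0,0,1],[0,-0.4,0,0,1],[0,-0.6,-0.1,0,1],[0,-0.64,-0.3,0,1],[0,-0.64,-0.44,0,1],[0,-0.64,-0.44,0,1]]'
python3 - <<'E'
from h import *
p,d=viewer.camera("wrist"); cv2.imwrite("pics/w3.png",p)
E
```

```text
time: 7.2
eef_pos: [0.5411, -0.1119, 0.3244]
tcp_rot: [[-0.005, -1.0, -0.002], [-1.0, 0.005, -0.0], [0.0, 0.002, -1.0]]
ft_force: [0.0, 1.3, -0.5]
opening: 1.005
finger_force: 0.0
time: 7.95
eef_pos: [0.5394, -0.3003, 0.1888]
tcp_rot: [[-0.001, -1.0, -0.01], [-1.0, 0.001, 0.003], [-0.003, 0.01, -1.0]]
ft_force: [-0.2, 0.4, 0.6]
opening: 1.001
finger_force: 0.0
```

View pics/w3.png

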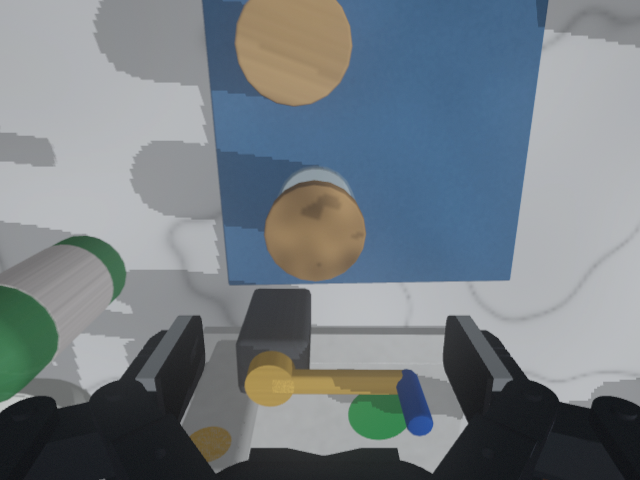

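The wrist view shows the mid lid at (315,231), laterally centred between the fingers, with the second lid at (295,47). Descending to grip.

```bash
python3 - <<'E'
from h import *
print(onz("wrist",(315,231),.092),onz("wrist",(295,47),.092))
E
python3 -m crank '[[0.012,0,-0.2,0,1],[0.012,0,-0.4,0,1],[0.012,0,-0.516,0,1],[0.012,0,-0.516,0,1],[0.012,0,-0.516,0,0],[0.012,0,-0.516,0,0],[0.012,0,-0.516,0,0],[0.012,0,-0.516,0,0],[0.012,0,-0.516,0,0],[0.012,0,-0.516,0,0]]'
```

```text
[ 0.54752272 -0.30585269  0.092     ] [ 0.55761832 -0.40901113  0.092     ]
time: 9.25
eef_pos: [0.5472, -0.3021, 0.0424]
tcp_rot: [[0.0, -1.0, 0.006], [-1.0, -0.0, -0.002], [0.002, -0.006, -1.0]]
ft_force: [-0.4, 1.2, 4.9]
opening: 0.706
finger_force: 63.4
```

```bash
python3 -m crank '[[0,0,0.2,0,0],[0,0,0.4,0,0],[-0.05,0,0.53,0,0],[-0.1,0.1,0.53,0,0],[-0.15,0.25,0.53,0,0],[-0.2,0.4,0.53,0,0],[-0.2,0.55,0.53,0,0],[-0.2,0.7,0.53,0,0],[-0.2,0.85,0.53,0,0],[-0.2,0.95,0.53,0,0],[-0.2,1,0.53,0,0],[-0.2,1,0.53,0,0]]' && python3 -m crank '[[0,0.1,0,0,0],[0,0.2,0,0,0],[0,0.27,0,0,0],[0,0.278,0,0,0],[0,0.278,0,0,0],[0,0.278,0,0,0]]'
```

```text
time: 10.75
eef_pos: [0.4852, -0.0009, 0.1984]
tcp_rot: [[0.001, -1.0, 0.001], [-1.0, -0.001, 0.001], [-0.001, -0.001, -1.0]]
ft_force: [-0.2, -0.1, -2.1]
opening: 0.705
finger_force: 66.4
time: 11.5
eef_pos: [0.4851, 0.0809, 0.1977]
tcp_rot: [[-0.002, -1.0, -0.0], [-1.0, 0.002, -0.0], [0.0, 0.0, -1.0]]
ft_force: [-0.2, -0.4, -1.8]
opening: 0.705
finger_force: 66.4
```

```bash
python3 -m crank '[[0.005,0,-0.15,0,0],[0.005,0,-0.3,0,0],[0.005,0,-0.42,0,0],[0.005,0,-0.46,0,0],[0.005,0,-0.48,0,0],[0.005,0,-0.48,0,0],[0.005,0,-0.48,0,0]]'
```

```text
time: 12.38
eef_pos: [0.4875, 0.0822, 0.0549]
tcp_rot: [[-0.0, -1.0, 0.002], [-1.0, 0.0, 0.001], [-0.001, -0.002, -1.0]]
ft_force: [0.1, 0.4, -2.4]
opening: 0.707
finger_force: 66.5
```

```bash
python3 -m crank '[[-0.003,-0.005,-0.01,0,0],[-0.003,-0.005,-0.018,0,0],[-0.003,-0.005,-0.024,0,0],[-0.003,-0.005,-0.028,0,0],[-0.003,-0.005,-0.028,0,0]]'
```

```text
time: 13.0
eef_pos: [0.4857, 0.0804, 0.0465]
tcp_rot: [[0.0, -1.0, 0.0], [-1.0, -0.0, -0.0], [0.0, -0.0, -1.0]]
ft_force: [-3.7, 0.5, 7.9]
opening: 0.703
finger_force: 66.9
```

Contact is made (Fz rose from about -2 to +8). Releasing and rising, then on to the next jar.

```bash
python3 -m crank '[[0,0,0,0,0.85],[0,0,0,0,1],[0,0,0,0,1],[0,0,0,0,1],[0,0,0.2,0,1],[0,0,0.4,0,1],[0,-0.1,0.55,0,1],[0.05,-0.3,0.6,0,1],[0.1,-0.5,0.6,0,1],[0.15,-0.7,0.6,0,1],[0.2,-0.9,0.6,0,1],[0.2,-1,0.6,0,1],[0.2,-1,0.6,0,1]]'
cat >> h.py <<'E'
def jars(x=(.36,.66),y=(-.5,.5),z=(.08,.105)):
    p,d=viewer.camera("top"); W=cloud("top",d); cv2.imwrite("pics/last.png",p)
    k=(W[...,2]>z[0])&(W[...,2]<z[1])&(W[...,0]>x[0])&(W[...,0]<x[1])&(W[...,1]<y[1])&(W[...,1]>y[0])
    n,l,st,c=cv2.connectedComponentsWithStats(k.astype(np.uint8))
    for i in range(1,n):
        if st[i,4]>150:
            P=W[l==i]; c0,r=cv2.minEnclosingCircle(P[:,:2].astype(np.float32)); q=c[i]
            print("jar",st[i,4],np.round(c0,4),round(r,4),"z",P[:,2].mean().round(4),"ray",onz("top",q,P[:,2].mean())[:2].round(4))
E
python3 -c "
from h import *
jars()"
```

```text
time: 14.62
eef_pos: [0.5453, -0.2216, 0.2244]
tcp_rot: [[-0.004, -1.0, -0.001], [-1.0, 0.004, 0.0], [-0.0, 0.001, -1.0]]
ft_force: [0.5, 0.9, 0.4]
opening: 1.003
finger_force: 0.0
jar 495 [0.4844 0.0809] 0.0311 z 0.0957 ray [0.4847 0.0807]
```

```bash
python3 -m crank '[[0.03,-0.2,0,0,1],[0.03,-0.4,0,0,1],[0.03,-0.6,0,0,1],[0.03,-0.605,0,0,1],[0.03,-0.605,0,0,1],[0.03,-0.605,0,0,1]]'
python3 - <<'E'
from h import *
p,d=viewer.camera("wrist"); m=viewer.camera_model("wrist"); f=240/np.tan(np.radians(m["fovy"]/2)); s=arm.get_state()
v,u=np.mgrid[:480,:640]; c=np.stack([(u-m["cx"])/f*d,-(v-m["cy"])/f*d,-d],-1); T=m["T_tool_cam"]
W=(c@T[:3,:3].T+T[:3,3])@s["tcp_rot"].T+s["eef_pos"]
k=(W[...,2]>.082)&(W[...,2]<.102)&(d>0)
n,l,st,cc=cv2.connectedComponentsWithStats(k.astype(np.uint8))
for i in range(1,n):
    if st[i,4]>1500: P=W[l==i]; print(st[i],cv2.minEnclosingCircle(P[:,:2].astype(np.float32)),P.mean(0))
E
```

```text
time: 15.42
eef_pos: [0.5552, -0.3994, 0.2258]
tcp_rot: [[0.002, -1.0, 0.0], [-1.0, -0.002, 0.0], [-0.0, -0.0, -1.0]]
ft_force: [0.5, 0.6, 0.7]
opening: 1.0
finger_force: 0.0
[ 281  163   90   90 6200] ((0.5554177165031433, -0.40878826379776), 0.03090197592973709) [ 0.55542722 -0.41032817  0.09265555]
[ 272  416  148   37 1986] ((0.5395223498344421, -0.20965762436389923), 0.06165698543190956) [ 0.56501116 -0.21790338  0.09122784]
```

```bash
python3 -m crank '[[0,-0.024,-0.2,0,1],[0,-0.024,-0.4,0,1],[0,-0.024,-0.6,0,1],[0,-0.024,-0.618,0,1],[0,-0.024,-0.618,0,1],[0,-0.024,-0.618,0,0],[0,-0.024,-0.618,0,0],[0,-0.024,-0.618,0,0],[0,-0.024,-0.618,0,0],[0,-0.024,-0.618,0,0],[0,-0.024,-0.618,0,0]]'
```

```text
time: 16.85
eef_pos: [0.5562, -0.4092, 0.0437]
tcp_rot: [[0.0, -1.0, 0.005], [-1.0, -0.0, -0.003], [0.003, -0.005, -1.0]]
ft_force: [-0.4, 0.8, 6.5]
opening: 0.708
finger_force: 63.2
```

```bash
python3 -m crank '[[0,0,0.2,0,0],[0,0,0.4,0,0],[-0.05,0,0.53,0,0],[-0.1,0.1,0.53,0,0],[-0.15,0.25,0.53,0,0],[-0.2,0.4,0.53,0,0],[-0.234,0.55,0.53,0,0],[-0.234,0.7,0.53,0,0],[-0.234,0.85,0.53,0,0],[-0.234,0.95,0.53,0,0],[-0.234,1,0.53,0,0],[-0.234,1,0.53,0,0]]' && python3 -m crank '[[0,0.1,0,0,0],[0,0.2,0,0,0],[0,0.31,0,0,0],[0,0.328,0,0,0],[0,0.328,-0.2,0,0],[0,0.328,-0.4,0,0],[0,0.328,-0.45,0,0],[0,0.328,-0.48,0,0],[0,0.328,-0.48,0,0],[0,0.328,-0.48,0,0]]'
```

```text
time: 18.35
eef_pos: [0.4846, -0.1078, 0.1996]
tcp_rot: [[0.001, -1.0, 0.001], [-1.0, -0.001, 0.0], [-0.0, -0.001, -1.0]]
ft_force: [-0.6, -0.4, -1.8]
opening: 0.709
finger_force: 65.9
time: 19.6
eef_pos: [0.4855, -0.01, 0.056]
tcp_rot: [[-0.001, -1.0, 0.002], [-1.0, 0.001, 0.001], [-0.001, -0.002, -1.0]]
ft_force: [-0.1, -0.3, -1.9]
opening: 0.706
finger_force: 66.1
```

```bash
python3 -m crank '[[0.003,0,-0.01,0,0],[0.003,0,-0.018,0,0],[0.003,0,-0.024,0,0],[0.003,0,-0.028,0,0],[0.003,0,-0.029,0,0]]' && python3 -m crank '[[0,0,0,0,0.85],[0,0,0,0,1],[0,0,0,0,1],[0,0,0,0,1],[0,0,0.2,0,1],[0,0,0.4,0,1],[0,0,0.6,0,1],[0.05,0.2,0.8,0,1],[0.1,0.4,0.9,0,1],[0.3,0.6,0.95,0,1],[0.5,0.67,0.95,0,0.6],[0.512,0.67,0.95,0,0.6],[0.512,0.67,0.95,0,0.6]]'
python3 -c "
from h import *
jars()"
```

```text
time: 20.23
eef_pos: [0.4854, -0.0099, 0.0477]
tcp_rot: [[0.0, -1.0, 0.0], [-1.0, -0.0, -0.0], [0.0, -0.0, -1.0]]
ft_force: [-4.5, 1.2, 12.8]
opening: 0.708
finger_force: 66.7
time: 21.85
eef_pos: [0.6408, 0.1928, 0.3278]
tcp_rot: [[0.0, -1.0, -0.003], [-1.0, -0.0, -0.002], [0.002, 0.003, -1.0]]
ft_force: [-0.6, -0.2, -1.3]
opening: 0.599
finger_force: 0.0
jar 376 [ 0.5442 -0.2077] 0.0556 z 0.0947 ray [ 0.5581 -0.2013]
jar 493 [0.4846 0.0811] 0.0309 z 0.0955 ray [0.4847 0.0807]
jar 496 [ 0.4833 -0.007 ] 0.0309 z 0.0957 ray [ 0.4835 -0.0071]
```

View pics/last.png

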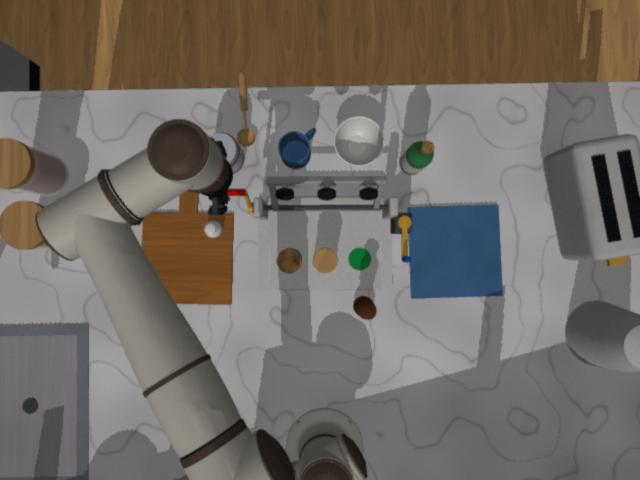

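Both jars stand within about 3 mm of their marks, at (289,260) and (325,260). The knob is at (237,192). Now I'll re-grip it.

```bash
python3 -c "
from h import *
b=blobs(cv2.imread('pics/last.png'),(0,190,90),(6,255,255))[0];print(b,[onz('top',a[1],.23) for a in b])"
python3 -m crank '[[0,0,-0.2,0,0.6],[0,0,-0.36,0,0.6],[0,0,-0.386,0,0.6],[0,0,-0.386,0,0.6],[0,0,-0.386,0,0],[0,0,-0.386,0,0],[0,0,-0.386,0,0],[0,0,-0.386,0,0],[0,0,-0.386,0,0]]'
```

```text
[(80, [235.8, 192.0], [228, 190, 17, 5])] [array([0.63813778, 0.18715397, 0.23      ])]
time: 23.02
eef_pos: [0.6391, 0.1914, 0.2179]
tcp_rot: [[-0.0, -1.0, 0.002], [-1.0, 0.0, 0.001], [-0.001, -0.002, -1.0]]
ft_force: [-2.8, 0.6, 6.4]
opening: 0.162
finger_force: 58.6
```

```bash
python3 -m crank '[[0,0,0,0,0.4],[0,0,0,0,0.4],[0,0,-0.018,0,0.4],[0,0,-0.018,0,0],[0,0,-0.018,0,0],[0,0,-0.018,0,0],[0,0,-0.018,0,0]]' && python3 -m crank '[[-0.027,0,0.007,0,0],[-0.054,0,0.009,0,0],[-0.083,0,0.01,0,0],[-0.112,0.002,0.009,0,0],[-0.141,0.002,0.006,0,0],[-0.17,0.002,0,0,0],[-0.197,0.003,-0.009,0,0],[-0.224,0.003,-0.021,0,0],[-0.25,0.004,-0.034,0,0],[-0.275,0.004,-0.05,0,0],[-0.298,0.005,-0.068,0,0],[-0.319,0.005,-0.087,0,0],[-0.335,0.005,-0.104,0,0],[-0.35,0.006,-0.122,0,0],[-0.362,0.006,-0.139,0,0],[-0.372,0.006,-0.156,0,0],[-0.372,0.006,-0.156,0,0]]'
```

```text
time: 23.9
eef_pos: [0.6389, 0.1909, 0.2092]
tcp_rot: [[-0.001, -1.0, -0.001], [-1.0, 0.001, -0.0], [0.0, 0.001, -1.0]]
ft_force: [2.2, -0.7, -4.4]
opening: 0.166
finger_force: 58.4
time: 26.02
eef_pos: [0.5279, 0.1931, 0.1634]
tcp_rot: [[0.0, -1.0, 0.001], [-1.0, -0.0, 0.0], [-0.0, -0.001, -1.0]]
ft_force: [2.1, -1.3, 2.9]
opening: 0.162
finger_force: 65.8
```

```bash
python3 -m crank '[[-0.006,0,-0.01,0,0],[-0.01,0,-0.02,0,0],[-0.01,0,-0.02,0,0],[-0.01,0,-0.02,0,0]]'
```

```text
time: 26.52
eef_pos: [0.5271, 0.193, 0.1612]
tcp_rot: [[0.0, -1.0, 0.007], [-1.0, -0.0, 0.001], [-0.001, -0.007, -1.0]]
ft_force: [3.2, -5.0, 16.4]
opening: 0.163
finger_force: 68.4
```

```bash
python3 -m crank '[[0,0,0,0,0.4],[0,0,0,0,0.4],[0,0,0.15,0,0.4],[0,0,0.3,0,0.3],[-0.05,-0.1,0.4,0,0],[-0.1,-0.3,0.4,0,0],[-0.145,-0.5,0.4,0,0],[-0.145,-0.7,0.4,0,0],[-0.145,-0.9,0.4,0,0],[-0.145,-1,0.4,0,0],[-0.145,-1,0.4,0,0]]' && python3 -m crank '[[0,-0.1,0,0,0],[0,-0.195,0,0,0],[0,-0.195,0,0,0],[0,-0.195,0,0,0]]'
python3 - <<'E'
from h import *
p,d=viewer.camera("top"); cv2.imwrite("pics/t5.png",p)
p,d=viewer.camera("wrist"); cv2.imwrite("pics/w5.png",p)
b=blobs(p,(105,140,40),(125,255,255),60)[0]; print(b)
E
```

```text
time: 27.9
eef_pos: [0.4798, -0.1083, 0.2757]
tcp_rot: [[-0.004, -1.0, -0.004], [-1.0, 0.004, 0.001], [-0.001, 0.004, -1.0]]
ft_force: [0.7, 0.5, 0.0]
opening: -0.002
finger_force: 0.0
time: 28.4
eef_pos: [0.4808, -0.1645, 0.2766]
tcp_rot: [[0.0, -1.0, -0.001], [-1.0, -0.0, 0.001], [-0.001, 0.001, -1.0]]
ft_force: [-0.1, 0.2, 0.1]
opening: -0.001
finger_force: 0.0
[(315, [320.1, 164.6], [310, 155, 21, 21])]
```

View pics/w5.png

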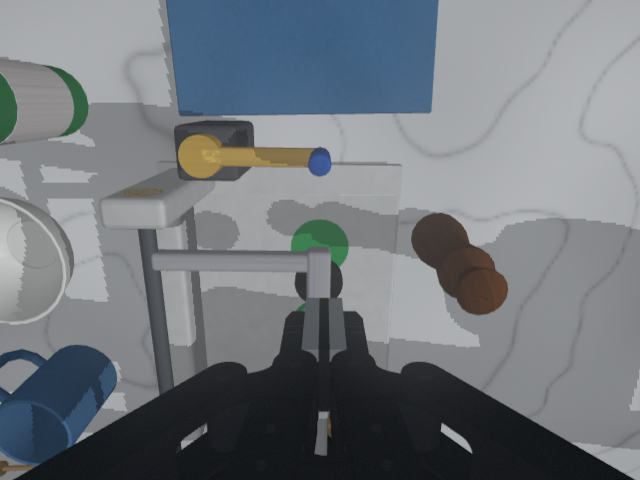

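The wrist view shows the blue post at (320,162), the pump hinge at (203,157), and the bar end at (318,255) with clear room between it and the post.

```bash
python3 - <<'E'
from h import *
print(onz("wrist",(320,162),.14),onz("wrist",(203,157),.125),onz("wrist",(318,252),.138))
E
python3 -m crank '[[0.01,-0.005,-0.2,0,0],[0.01,-0.005,-0.4,0,0],[0.01,-0.005,-0.55,0,0],[0.01,-0.005,-0.57,0,0],[0.01,-0.005,-0.57,0,0],[0.01,-0.03,-0.57,0,0],[0.01,-0.05,-0.57,0,0],[0.01,-0.05,-0.57,0,0]]'
```

```text
[ 0.48436322 -0.2061941   0.14      ] [ 0.56656409 -0.20753421  0.125     ] [ 0.48593868 -0.14143375  0.138     ]
time: 29.5
eef_pos: [0.4844, -0.1812, 0.1071]
tcp_rot: [[-0.001, -1.0, 0.002], [-1.0, 0.001, -0.0], [0.0, -0.002, -1.0]]
ft_force: [-1.2, 0.3, -0.3]
opening: 0.004
finger_force: 0.0
```

```bash
python3 -m crank '[[0,-0.03,0,0,0],[0.005,-0.06,0,0,0],[0.013,-0.1,0,0,0],[0.025,-0.13,0,0,0],[0.04,-0.155,0,0,0],[0.052,-0.18,0,0,0],[0.066,-0.2,0,0,0],[0.08,-0.215,0,0,0],[0.095,-0.23,0,0,0],[0.1,-0.238,0,0,0],[0.1,-0.238,0,0,0]]'
```

```text
time: 30.88
eef_pos: [0.5145, -0.2518, 0.1062]
tcp_rot: [[-0.0, -1.0, 0.001], [-1.0, 0.0, 0.0], [-0.0, -0.001, -1.0]]
ft_force: [-0.6, 4.8, -1.0]
opening: -0.004
finger_force: 2.3
```

Spring force of about 4.8 N so far. I'll push a little further to find the stop.

```bash
python3 -m crank '[[0.005,-0.012,0,0,0],[0.008,-0.022,0,0,0],[0.008,-0.022,0,0,0]]'
python3 - <<'E'
from h import *
for n in("side","top"):
    p,d=viewer.camera(n); cv2.imwrite(f"pics/{n}6.png",p)
cv2.imwrite("pics/s6c.png",cv2.resize(cv2.imread("pics/side6.png")[120:330,260:500],(686,600)))
E
```

```text
time: 31.25
eef_pos: [0.5183, -0.2559, 0.1062]
tcp_rot: [[0.0, -1.0, 0.004], [-1.0, -0.0, 0.003], [-0.003, -0.004, -1.0]]
ft_force: [3.8, 13.5, -1.4]
opening: -0.003
finger_force: 7.0
```

View pics/s6c.png

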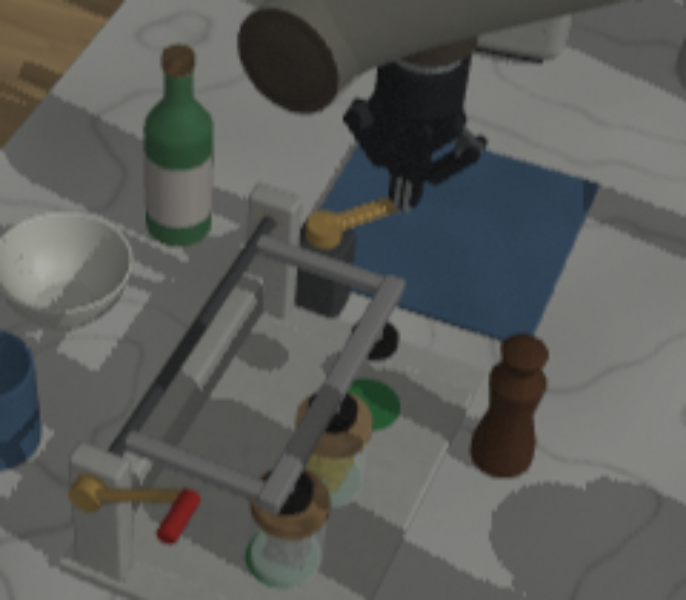

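Pump is swung out with feet resting on both lids. A slightly firmer press to be sure, then I'll retreat inboard and up.

```bash
python3 -m crank '[[0.002,-0.012,0,0,0],[0.002,-0.012,0,0,0]]'; python3 -m crank '[[-0.02,0.05,0,0,0],[-0.04,0.1,0,0,0],[-0.06,0.15,0,0,0],[-0.08,0.2,0,0,0],[-0.1,0.25,0,0,0],[-0.11,0.31,0,0,0],[-0.11,0.325,0,0,0],[-0.11,0.325,0.2,0,0],[-0.11,0.325,0.5,0,0],[-0.05,0.6,0.75,0,0.6],[0.02,1,0.75,0,0.6],[0.02,1,0.75,0,0.6],[0.02,1,0.75,0,0.6]]'
python3 - <<'E'
from h import *
p,d=viewer.camera("top"); W=cloud("top",d); cv2.imwrite("pics/t7.png",p)
b=blobs(p,(105,120,40),(125,255,255),5)[0];print(b)
b=blobs(p,(0,190,90),(6,255,255))[0];print(b,[onz('top',a[1],.18) for a in b])
k=(W[...,2]>.117)&(W[...,2]<.145)&(W[...,0]>.42)&(W[...,0]<.6)&(W[...,1]<-.16)&(W[...,1]>-.32); print(W[k].mean(0),W[k].min(0),W[k].max(0))
k=(W[...,2]>.125)&(W[...,2]<.17)&(W[...,0]>.46)&(W[...,0]<.51)&(abs(W[...,1])<.1); print(np.percentile(W[k][:,2],[10,50,90]))
E
```

```text
time: 31.6
eef_pos: [0.5187, -0.2565, 0.1061]
tcp_rot: [[0.0, -1.0, 0.003], [-1.0, -0.0, 0.007], [-0.007, -0.003, -1.0]]
ft_force: [3.2, 25.9, 4.9]
opening: 0.004
finger_force: 13.1
time: 33.22
eef_pos: [0.5231, 0.0396, 0.3322]
tcp_rot: [[-0.0, -1.0, 0.001], [-1.0, 0.0, -0.0], [0.0, -0.001, -1.0]]
ft_force: [0.7, -0.0, -0.4]
opening: 0.6
finger_force: 0.0
[(820, [295.3, 148.5], [279, 129, 36, 39]), (7934, [454.7, 251.5], [403, 206, 99, 92])]
[] []
[ 0.50082972 -0.19507102  0.13528653] [ 0.47804892 -0.20915191  0.11804635] [ 0.58891309 -0.16107751  0.14397213]
[0.13372342 0.13722118 0.13992101]
```

```bash
python3 -m crank '[[0.015,0.2,0,0,0.6],[0.015,0.4,0,0,0.6],[0.015,0.511,-0.05,0,0.6],[0.015,0.511,-0.25,0,0.6],[0.015,0.511,-0.45,0,0.6],[0.015,0.511,-0.563,0,0.6],[0.015,0.511,-0.563,0,0.6],[0.015,0.511,-0.563,0,0],[0.015,0.511,-0.563,0,0],[0.015,0.511,-0.563,0,0],[0.015,0.511,-0.563,0,0],[0.015,0.511,-0.563,0,0]]'
```

```text
time: 34.78
eef_pos: [0.5273, 0.1915, 0.1645]
tcp_rot: [[-0.001, -1.0, 0.001], [-1.0, 0.001, 0.002], [-0.002, -0.001, -1.0]]
ft_force: [-4.8, 2.6, 5.7]
opening: 0.166
finger_force: 58.6
```

```bash
python3 -m crank '[[0.01,0,0.017,0,0],[0.022,0,0.034,0,0],[0.037,0,0.052,0,0],[0.053,0,0.069,0,0],[0.075,0,0.088,0,0],[0.097,0,0.106,0,0],[0.122,0,0.121,0,0],[0.148,0,0.135,0,0],[0.175,0,0.147,0,0],[0.202,-0.002,0.156,0,0],[0.231,-0.002,0.162,0,0],[0.26,-0.003,0.165,0,0],[0.289,-0.003,0.166,0,0],[0.318,-0.004,0.165,0,0],[0.345,-0.005,0.162,0,0],[0.372,-0.005,0.156,0,0],[0.388,-0.005,0.15,0,0],[0.39,-0.005,0.15,0,0],[0.39,-0.005,0.15,0,0]]' && python3 -m crank '[[0,0,0,0,0.5],[0,0,0,0,0.5],[0,0,0.2,0,0.6],[0,0,0.35,0,0.6],[-0.2,0.05,0.4,0,1],[-0.4,0.15,0.4,0,1],[-0.5,0.15,0.4,0,1],[-0.5,0.15,0.4,0,1]]'
python3 -c "
from h import *
jars(y=(-.2,.16))"
```

```text
time: 37.15
eef_pos: [0.6397, 0.188, 0.2122]
tcp_rot: [[0.001, -1.0, -0.008], [-1.0, -0.001, -0.004], [0.004, 0.008, -1.0]]
ft_force: [-20.2, -0.9, 18.6]
opening: 0.159
finger_force: 65.7
time: 38.15
eef_pos: [0.4933, 0.235, 0.3285]
tcp_rot: [[0.002, -1.0, 0.002], [-1.0, -0.002, 0.001], [-0.001, -0.002, -1.0]]
ft_force: [0.8, -1.5, 0.6]
opening: 0.997
finger_force: 0.0
jar 171 [ 0.548  -0.1939] 0.0485 z 0.0932 ray [ 0.5596 -0.1912]
jar 495 [0.4846 0.0811] 0.0309 z 0.0956 ray [0.4847 0.0808]
jar 497 [ 0.4837 -0.0072] 0.0309 z 0.0955 ray [ 0.4835 -0.007 ]
```

View pics/last.png

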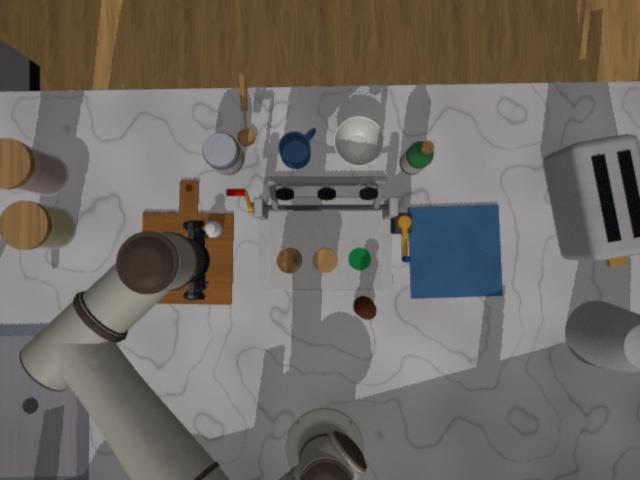

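Lever is up at its stop, pump is back at rest at (406,258), and both jars are in place at (289,260) and (325,260). Now moving them to the board.

```bash
python3 -m crank '[[-0.027,-0.2,0,0,1],[-0.027,-0.4,-0.1,0,1],[-0.027,-0.513,-0.3,0,1],[-0.027,-0.513,-0.45,0,1],[-0.027,-0.513,-0.65,0,1],[-0.027,-0.513,-0.85,0,1],[-0.027,-0.513,-0.935,0,1],[-0.027,-0.513,-0.935,0,1],[-0.027,-0.513,-0.935,0,0],[-0.027,-0.513,-0.935,0,0],[-0.027,-0.513,-0.935,0,0],[-0.027,-0.513,-0.935,0,0],[-0.027,-0.513,-0.935,0,0],[-0.027,-0.513,-0.935,0,0]]'
```

```text
time: 39.95
eef_pos: [0.4875, 0.081, 0.0482]
tcp_rot: [[0.0, -1.0, 0.003], [-1.0, -0.0, 0.001], [-0.001, -0.003, -1.0]]
ft_force: [-0.6, -2.1, 7.1]
opening: 0.705
finger_force: 64.4
```

```bash
python3 -m crank '[[0,0,0.2,0,0],[0,0,0.4,0,0],[-0.02,0.05,0.45,0,0],[-0.07,0.2,0.45,0,0],[-0.12,0.35,0.45,0,0],[-0.175,0.5,0.45,0,0],[-0.175,0.65,0.45,0,0],[-0.175,0.8,0.45,0,0],[-0.175,0.95,0.45,0,0],[-0.175,1,0.45,0,0],[-0.175,1,0.45,0,0]]' && python3 -m crank '[[0,0.08,0,0,0],[0,0.1,-0.1,0,0],[0,0.1,-0.25,0,0],[0,0.1,-0.38,0,0],[0,0.1,-0.42,0,0],[0,0.1,-0.43,0,0],[0,0.1,-0.43,0,0]]'
```

```text
time: 41.32
eef_pos: [0.4327, 0.3808, 0.1802]
tcp_rot: [[0.001, -1.0, -0.002], [-1.0, -0.001, -0.002], [0.002, 0.002, -1.0]]
ft_force: [-0.9, 0.0, -3.3]
opening: 0.703
finger_force: 66.8
time: 42.2
eef_pos: [0.4346, 0.4113, 0.0544]
tcp_rot: [[-0.0, -1.0, 0.002], [-1.0, 0.0, 0.002], [-0.002, -0.002, -1.0]]
ft_force: [1.4, 0.3, -2.4]
opening: 0.709
finger_force: 66.8
```

```bash
python3 -m crank '[[0,0,-0.01,0,0],[0,0,-0.02,0,0],[0,0,-0.026,0,0],[0,0,-0.031,0,0],[0,0,-0.034,0,0],[0,0,-0.034,0,0]]'
```

```text
time: 42.95
eef_pos: [0.4338, 0.4109, 0.0444]
tcp_rot: [[0.0, -1.0, 0.001], [-1.0, -0.0, 0.0], [-0.0, -0.001, -1.0]]
ft_force: [-4.5, -2.2, 7.0]
opening: 0.708
finger_force: 67.3
```

```bash
python3 -m crank '[[0,0,0,0,0.85],[0,0,0,0,1],[0,0,0,0,1],[0,0,0,0,1],[0,0,0.2,0,1],[0,0,0.4,0,1],[0,-0.1,0.55,0,1],[0.05,-0.3,0.55,0,1],[0.1,-0.5,0.55,0,1],[0.15,-0.7,0.55,0,1],[0.17,-0.9,0.55,0,1],[0.17,-1,0.55,0,1],[0.17,-1,0.55,0,1]]' && python3 -m crank '[[0,-0.2,0,0,1],[0,-0.395,0,0,1],[0,-0.395,0,0,1],[0,-0.395,0,0,1]]'
python3 - <<'E'
from h import *
jars(y=(-.5,.5))
p,d=viewer.camera("wrist"); m=viewer.camera_model("wrist"); f=240/np.tan(np.radians(m["fovy"]/2)); s=arm.get_state()
v,u=np.mgrid[:480,:640]; c=np.stack([(u-m["cx"])/f*d,-(v-m["cy"])/f*d,-d],-1); T=m["T_tool_cam"]
W=(c@T[:3,:3].T+T[:3,3])@s["tcp_rot"].T+s["eef_pos"]
k=(W[...,2]>.085)&(W[...,2]<.105)&(d>0)
n,l,st,cc=cv2.connectedComponentsWithStats(k.astype(np.uint8))
for i in range(1,n):
    if st[i,4]>1500: P=W[l==i]; print(st[i],cv2.minEnclosingCircle(P[:,:2].astype(np.float32)),P.mean(0))
E
```

```text
time: 44.58
eef_pos: [0.4846, 0.1088, 0.2077]
tcp_rot: [[-0.004, -1.0, -0.0], [-1.0, 0.004, 0.0], [-0.0, 0.0, -1.0]]
ft_force: [0.7, 0.4, 0.8]
opening: 1.001
finger_force: 0.0
time: 45.08
eef_pos: [0.4852, -0.0072, 0.2076]
tcp_rot: [[-0.0, -1.0, 0.0], [-1.0, 0.0, 0.0], [-0.0, -0.0, -1.0]]
ft_force: [-0.5, -1.1, 0.2]
opening: 0.997
finger_force: 0.0
jar 375 [ 0.5443 -0.2067] 0.0555 z 0.0948 ray [ 0.5586 -0.2012]
jar 520 [0.4324 0.4106] 0.0316 z 0.0915 ray [0.4326 0.4097]
[ 496   14   71   92 1604] ((0.36348655819892883, -0.10848939418792725), 0.02392132580280304) [ 0.37753088 -0.10670583  0.1002152 ]
[ 279  178   96   96 7070] ((0.48451468348503113, -0.009460813365876675), 0.031066056340932846) [ 0.48448944 -0.01124806  0.09644831]
```

```bash
python3 -m crank '[[0,-0.003,-0.2,0,1],[0,-0.003,-0.4,0,1],[0,-0.003,-0.52,0,1],[0,-0.003,-0.535,0,1],[0,-0.003,-0.535,0,1],[0,-0.003,-0.535,0,0],[0,-0.003,-0.535,0,0],[0,-0.003,-0.535,0,0],[0,-0.003,-0.535,0,0],[0,-0.003,-0.535,0,0],[0,-0.003,-0.535,0,0]]'
```

```text
time: 46.55
eef_pos: [0.4856, -0.0084, 0.0491]
tcp_rot: [[-0.0, -1.0, 0.003], [-1.0, 0.0, 0.001], [-0.001, -0.003, -1.0]]
ft_force: [-3.0, 2.2, 5.0]
opening: 0.714
finger_force: 63.2
```

```bash
python3 -m crank '[[0,0,0.2,0,0],[0,0,0.4,0,0],[-0.02,0.05,0.5,0,0],[-0.07,0.2,0.5,0,0],[-0.12,0.35,0.5,0,0],[-0.175,0.5,0.5,0,0],[-0.175,0.65,0.5,0,0],[-0.175,0.8,0.5,0,0],[-0.175,0.95,0.5,0,0],[-0.175,1,0.5,0,0],[-0.175,1,0.5,0,0]]' && python3 -m crank '[[0,0.045,0,0,0],[0,0.045,-0.1,0,0],[0,0.045,-0.25,0,0],[0,0.045,-0.4,0,0],[0,0.045,-0.47,0,0],[0,0.045,-0.48,0,0],[0,0.045,-0.48,0,0]]'
```

```text
time: 47.92
eef_pos: [0.432, 0.2915, 0.1972]
tcp_rot: [[0.0, -1.0, -0.0], [-1.0, -0.0, 0.0], [-0.0, 0.0, -1.0]]
ft_force: [0.7, -0.6, -1.8]
opening: 0.707
finger_force: 66.2
time: 48.8
eef_pos: [0.4331, 0.3051, 0.054]
tcp_rot: [[-0.001, -1.0, 0.001], [-1.0, 0.001, 0.001], [-0.001, -0.001, -1.0]]
ft_force: [0.5, 0.6, -1.3]
opening: 0.713
finger_force: 66.2
```

```bash
python3 -m crank '[[0,0,-0.01,0,0],[0,0,-0.02,0,0],[0,0,-0.026,0,0],[0,0,-0.03,0,0],[0,0,-0.03,0,0]]'
```

```text
time: 49.42
eef_pos: [0.4324, 0.3049, 0.0451]
tcp_rot: [[0.0, -1.0, 0.0], [-1.0, -0.0, 0.0], [-0.0, -0.0, -1.0]]
ft_force: [-2.7, -1.4, 6.3]
opening: 0.708
finger_force: 66.6
```

```bash
python3 -m crank '[[0,0,0,0,0.85],[0,0,0,0,1],[0,0,0,0,1],[0,0,0,0,1],[0,0,0.2,0,1],[0,0,0.4,0,1],[0,-0.02,0.6,0,1],[0.1,-0.1,0.8,0,1],[0.25,-0.2,0.95,0,1],[0.4,-0.3,0.95,0,0.6],[0.55,-0.377,0.95,0,0.6],[0.692,-0.377,0.95,0,0.6],[0.692,-0.377,0.95,0,0.6],[0.692,-0.377,0.95,0,0.6]]'
python3 -c "
from h import *
jars(y=(.2,.5))
jars(y=(.2,.5),x=(.5,.65),z=(.04,.08))"
```

```text
time: 51.18
eef_pos: [0.6395, 0.1916, 0.3285]
tcp_rot: [[-0.001, -1.0, -0.001], [-1.0, 0.001, -0.001], [0.001, 0.001, -1.0]]
ft_force: [-0.5, -0.6, 0.8]
opening: 0.599
finger_force: 0.0
jar 514 [0.4312 0.3052] 0.0314 z 0.0915 ray [0.4306 0.3048]
jar 193 [0.5685 0.2788] 0.0216 z 0.0558 ray [0.5676 0.2761]
```

View pics/last.png

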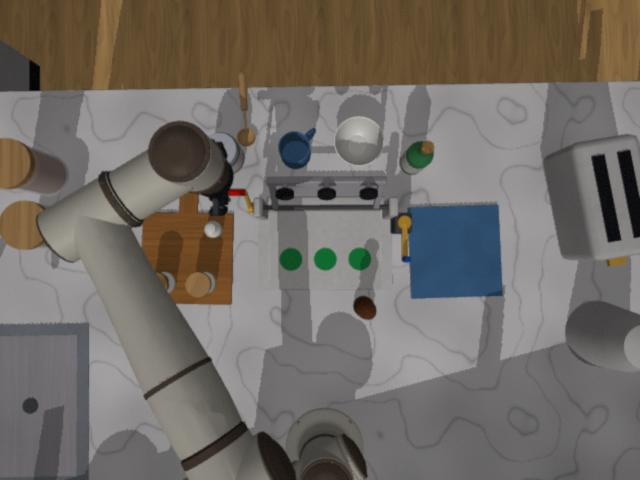

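Both jars stand on the board at (199,285) and near (163,281), partly hidden by the arm. The salt is unmoved at (213,229). Gripping the knob and checking the hidden jar from the side.

```bash
python3 -m crank '[[0.003,0,-0.2,0,0.6],[0.003,0,-0.36,0,0.6],[0.003,0,-0.392,0,0.6],[0.003,0,-0.397,0,0.6],[0.003,0,-0.397,0,0.6],[0.003,0,-0.397,0,0],[0.003,0,-0.397,0,0],[0.003,0,-0.397,0,0],[0.003,0,-0.397,0,0],[0.003,0,-0.397,0,0]]'
python3 - <<'E'
from h import *
p,d=viewer.camera("side"); W=cloud("side",d)
k=(W[...,2]>.083)&(W[...,2]<.1)&(W[...,0]>.36)&(W[...,0]<.64)&(W[...,1]>.22)&(W[...,1]<.5)
n,l,st,c=cv2.connectedComponentsWithStats(k.astype(np.uint8))
for i in range(1,n):
    if st[i,4]>100: P=W[l==i]; print(st[i],P.mean(0))
E
```

```text
time: 52.52
eef_pos: [0.6392, 0.1917, 0.2113]
tcp_rot: [[-0.001, -1.0, -0.003], [-1.0, 0.001, -0.0], [0.0, 0.003, -1.0]]
ft_force: [-6.8, 0.9, 5.5]
opening: 0.165
finger_force: 58.4
[326 375  31  31 752] [0.42601937 0.30721915 0.09237641]
[301 419  33  35 875] [0.42775665 0.4116634  0.09234235]
```

Both jars are upright on the board. Lowering.

```bash
python3 -m crank '[[-0.027,0,0.007,0,0],[-0.054,0,0.009,0,0],[-0.083,0,0.01,0,0],[-0.112,0.002,0.009,0,0],[-0.141,0.002,0.006,0,0],[-0.17,0.002,0,0,0],[-0.197,0.003,-0.009,0,0],[-0.224,0.003,-0.021,0,0],[-0.25,0.004,-0.034,0,0],[-0.275,0.004,-0.05,0,0],[-0.298,0.005,-0.068,0,0],[-0.319,0.005,-0.087,0,0],[-0.335,0.005,-0.104,0,0],[-0.35,0.006,-0.122,0,0],[-0.362,0.006,-0.139,0,0],[-0.374,0.006,-0.158,0,0],[-0.382,0.006,-0.175,0,0],[-0.382,0.006,-0.18,0,0],[-0.382,0.006,-0.18,0,0]]'
```

```text
time: 54.95
eef_pos: [0.5273, 0.1934, 0.1603]
tcp_rot: [[0.001, -1.0, 0.004], [-1.0, -0.001, 0.0], [-0.0, -0.004, -1.0]]
ft_force: [-6.3, -2.8, 19.5]
opening: 0.163
finger_force: 72.2
```

At its stop. Releasing, backing off, final check.

```bash
python3 -m crank '[[0,0,0.01,0,0],[0,0,0.01,0,0.4],[0,0,0.01,0,0.4],[0,0,0.2,0,0.5],[0,0,0.4,0,0.5],[0,0,0.55,0,0.5],[0,-0.2,0.55,0,0.5],[0,-0.5,0.55,0,0.5],[-0.1,-0.8,0.6,0,0.5],[-0.1,-0.8,0.6,0,0.5],[-0.1,-0.8,0.6,0,0.5]]'
python3 - <<'E'
from h import *
jars(y=(.2,.5))
p=cv2.imread("pics/last.png"); b=blobs(p,(0,190,90),(6,255,255))[0]; print(b,[onz('top',a[1],.18) for a in b])
b2=blobs(viewer.camera("side")[0],(0,150,60),(6,255,255),8)[0]; print(b2)
if b and b2: print(two(b[0][1],b2[0][1]))
E
```

```text
time: 56.32
eef_pos: [0.4952, -0.0492, 0.3362]
tcp_rot: [[-0.005, -1.0, 0.0], [-1.0, 0.005, 0.0], [-0.0, -0.0, -1.0]]
ft_force: [1.0, 0.8, -0.5]
opening: 0.505
finger_force: 0.0
jar 525 [0.4328 0.4103] 0.0313 z 0.0915 ray [0.4326 0.4094]
jar 271 [0.4304 0.3076] 0.03 z 0.0917 ray [0.4312 0.3174]
[(86, [237.6, 243.2], [229, 241, 18, 6])] [array([0.52654557, 0.19208358, 0.18      ])]
[(135, [322.0, 300.4], [315, 292, 15, 18])]
(array([0.52508644, 0.19091666, 0.1842541 ]), np.float64(0.002906261060278936))
```

View pics/last.png

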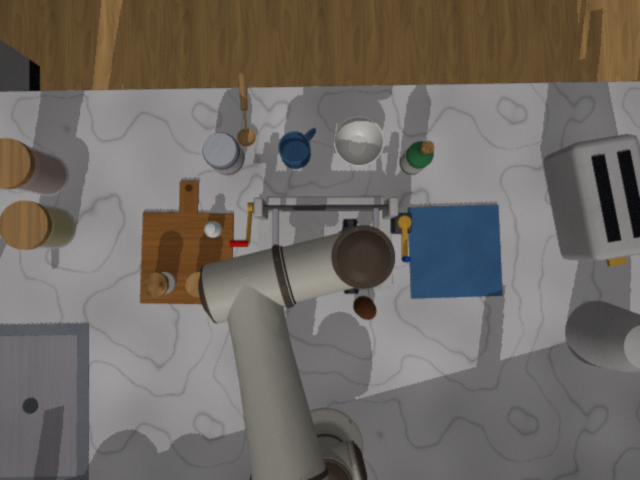

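The final view shows the lever down with its knob at (238,243), both jars on the board at (155,285) and (195,285), and everything else in place.

```bash
python3 -c "
from workcell import arm
print(arm.finish_job())"
```

```text
the job is handed in; nothing more can be done
None
```

The job is done and handed in: only two jars were present at the start, both were sealed and moved upright onto the board, and the red lever is fully down, after about 56 s of robot time (no verdict was returned).

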